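# Sort slide-in drive enclosures by their carriers: close the empties, put each in its tray

### The job

An enclosure left with its orange-capped carrier pulled out is empty: push the carrier fully home (the fixed aluminium profile is there to brace it against; feel for the stop, do not ram it) and lay the enclosure in the blue-grey spares tray. The one that is shut still holds its drive: lay it, still shut, in the pink evidence tray. Set them all down flat on the trays' floors without dropping them, and leave everything else on the bench where it is.

Things in the scene. Friction and masses are not known exactly. Their poses are not given: they have to be found in the camera images.
- enclosure_a: Drive enclosure: silver aluminium sleeve 104 mm long (its own x), 32 mm wide (y), 15 mm high (z), lying flat, about 75 to 130 g with its carrier. Origin at the centre of the sleeve's underside. Its carrier slides out of the open end, towards +x of the sleeve; the other end is closed. When shut the whole is 111 mm long (from x = -52 to x = +59 mm).
- carrier_a (a joint): How far the carrier of enclosure_a is pulled out of its sleeve, in m: 0 fully home (cap against the sleeve), at most 0.036. A carrier left out stands out by 10 to 32 mm. Slides stiffly, with a friction of about 12 to 18 N and no spring, and stays where it is left; it has a hard stop at home.
- cap_a (a point): Centre of the outer face of the carrier's orange end cap (cap 7 mm thick, 32 mm wide, 14 mm high) of enclosure_a; 59 mm from the sleeve's origin along its x when shut, more by the amount pulled out. A black tongue with a green circuit board shows between cap and sleeve when it is out.
- enclosure_b: Same as enclosure_a.
- carrier_b (a joint): Same as carrier_a, for enclosure_b.
- cap_b (a point): Same as cap_a, for enclosure_b.
- enclosure_c: Same as enclosure_a.
- carrier_c (a joint): Same as carrier_a, for enclosure_c.
- cap_c (a point): Same as cap_a, for enclosure_c.
- evidence_tray: Pink open tray, fixed: outside 162 mm (its x) by 156 mm (its y) by 25 mm high, walls and floor 3 mm thick. Origin at the centre of its underside. Stands to the robot's left or right; swaps places with the spares tray.
- spares_tray: Blue-grey open tray, fixed, same sizes and origin as the evidence tray. Takes two shut enclosures side by side along its x, 68 mm apart in its y, with room for the fingers.
- rail: Slotted square aluminium profile, 40 mm by 40 mm and 360 mm long (its y), bolted flat on the bench beyond the enclosures. Origin at the centre of its underside. Rigid.
- rail_face (a point): Centre of the profile's near face (the face towards the robot), 20 mm above the bench; the face is upright, 40 mm high, runs along the profile's y, and its outward normal is the profile's -x. Pushing against it with more than 45 N counts as ramming.
- phone: Bystander: phone in a green case, 148 x 74 x 10 mm, lying flat. Origin under its centre.
- bare_ssd: Bystander: dark flat bare drive, 100 x 70 x 7 mm. Origin under its centre.
- usb_stick: Bystander: black memory stick with steel plug, 54 x 18 x 9 mm, among the enclosures. Origin under its body.
- ruler: Bystander: steel ruler 200 x 24 x 4 mm, lying flat just in front of the aluminium profile. Origin under its centre.
- adapter: Bystander: black plug adapter with a red nose and a yellow band, 52 x 18 x 11 mm, among the enclosures. Origin under its body.
Not all that is in view belongs to the job. Leave any purple or red look-alike of the enclosure_b alone.

How it is judged:
By the outcome, as a careful person would: the job done as asked, in the order asked, and still so for the second after the job is handed in, with the robot touching nothing.
It also fails if it takes over 69 s, if anything falls off the work surface, if the arm or the gripper's body presses on something with over 40 N, if the wrist force passes 120 N, or if a joint passes its speed limit or range.

### The arm

A 6-joint arm with a two-finger parallel gripper is mounted at the origin on the work surface. World frame = base frame: x ahead of the robot, y to its left, z up, the work surface at z = 0. Lengths are in mm, angles in rad, forces in N, time in s.
With the tool pointing down it reaches from about 350 to 925 mm from the base axis. Payload 6.4 kg.
Tool frame: the origin (TCP) lies at the very end of the fingers, on their centre line; the grasp point (between the pads) lies 19 mm behind it (manip.grip_point_offset is the distance from the TCP to the grasp point, in mm); z points along the fingers, y is the line along which they close (so a half turn about z gives the same grasp; the last joint's range is limited). The gripper opens to 94 mm and grips with 3 to 60 N. Pads are 16 mm wide; open, the fingers measure 119 mm over their backs; the gripper's body (75 mm by 177 mm) begins 78 mm behind the grasp point.
Start: joints at [1.053, 0.245, 1.558, -0, 1.339, -0.174], TCP at [219.091, 611.975, 205.455] pointing down, gripper open.
Joint ranges: [-3.13, 3.13], [-1.02, 2.26], [0.13, 2.54], [-0.95, 4.09], [0.21, 2.88], [-2.74, 2.74]. Speed limits (rad/s): [2.57, 2.57, 3.14, 3.14, 3.14, 3.14].

### API

Orientations are given as [roll, pitch, yaw] about the fixed x, y, z axes, in that order (R = Rz(yaw) Ry(pitch) Rx(roll)).
In Python, from plant import manip gives the robot as it stands.
- The arm moves only by the shell command python3 -m pendant 'ROWS' [FORCE]. ROWS is JSON, a list of rows, each an object of numbers: "wx", "wy", "wz": the turn, a rotation vector about the world's x, y, z in degrees; "x", "y", "z": the shift along the world's x, y, z in mm; "fingers": the opening, from 0 (shut) to 1 (fully open). In form: [{"wx": .., "wy": .., "wz": .., "x": .., "y": .., "z": .., "fingers": ..}, ...]. A call has 1 to 5 rows; each row shifts and turns the commanded pose from where the row before left it; what a row does not reach is not made up. A row lasts 1/10 s, in which the tool goes at most 50 mm and 8.59 degrees, less where a joint would pass 70% of its speed; a pose out of reach is approached as far as the arm can. A call is refused whole if a number of a shift passes 50 or a number of a turn 8.59, either way. A call with a gripper value outside its range is refused whole. The fingers move at their own pace and stop on an object; FORCE is the grip in N (left out, the last holds). Time passes only in rows, so rows that do not move let the fingers close. It gives the time, the measured TCP pose, the force, the opening and the grip force at its end, in the units of the state.
- manip.observe(): the state, without advancing time (a new reading comes with each control period).
- manip.capture(name): name is "side" or "top"; returns a dict with "img" (420x560x3 uint8, red, green, blue), "vfov" (degrees; the focal length in pixels is half the picture's height over the tangent of half this angle, whatever the lens; pixels are square), "cx", "cy" (the principal point, pixels), "extrinsics" (4x4, takes a point from world to camera coordinates). Camera axes: x right, y down, z forward; pixel columns grow to the right and rows downward; lengths in mm; the calibration is good to about 2 mm. A picture is of the moment at which its call begins. There is no depth.
- manip.hand_in(): hands the job in; it is judged then, once.
The state is a dict: "time": time; "q": joint angles; "joint_vel": joint speeds; "tau": joint torques, N m; "ee_pos": TCP position; "ee_rot": TCP orientation; "contact_force": force on the tool from outside, world axes, zero at the start; "ft_torque": the same for the moment, N m; "opening": opening from 0.0 (shut) to 1.0 (fully open); "finger_force": force on a finger pad.
Only numpy, scipy, OpenCV 4.12 (cv2) and the standard library are available. Lean on these libraries where they do the work, as an engineer would, in place of code of your own. Each camera call takes 0.05 s, during which the arm holds its last target. There are 200 camera calls.

## Working session

There is one attempt and no reset: what is moved stays moved. The work goes in short steps, Python scripts to look and compute and a shell command to move; the robot and the scene stay as the last step left them, time stands still between calls to the robot, and variables do not carry over. Pictures are saved under pics/ and viewed, at most 10 in all, crops included, and the job is handed in when it is done.

```bash
ls; mkdir -p pics
python3 - <<'E'
from plant import manip
import cv2,json
for n in("top","side"):
    c=manip.capture(n); cv2.imwrite(f"pics/{n}0.png",c["img"][:,:,::-1]); print(n,c["vfov"],c["cx"],c["cy"],c["extrinsics"])
print(manip.observe())
E
```

```text
pics
top 57.4364421233353 276.8399614847812 208.28973068495225 [[-1.46525007e-02 -9.99842252e-01  1.00386713e-02 -6.72339754e+00]
 [-9.80587685e-01  1.24055687e-02 -1.95688255e-01  5.10687263e+02]
 [ 1.95532851e-01 -1.27111198e-02 -9.80614772e-01  8.80866151e+02]
 [ 0.00000000e+00  0.00000000e+00  0.00000000e+00  1.00000000e+00]]
side 45.03028689143398 274.979003738927 205.4975727932425 [[ 9.96989147e-01 -7.72431012e-02 -6.79290466e-03 -5.08519439e+02]
 [-5.81822143e-02 -6.87293218e-01 -7.24046175e-01  7.19185562e+01]
 [ 5.12588547e-02  7.22261405e-01 -6.89718054e-01  9.82453801e+02]
 [ 0.00000000e+00  0.00000000e+00  0.00000000e+00  1.00000000e+00]]
{'time': 0.1, 'q': array([ 1.05289646e+00,  2.45736630e-01,  1.55886369e+00, -6.54454251e-06,
        1.33871749e+00, -1.74090452e-01]), 'joint_vel': array([ 4.00526793e-04, -3.09981967e-04,  6.18225236e-05,  2.77072748e-04,
        1.20936659e-04, -1.53348230e-03]), 'tau': array([ 5.29843892e-04, -4.16910124e+01, -3.15527809e+01,  6.86732610e-02,
        3.09935748e-02, -4.45077421e-05]), 'ee_pos': array([218.82031332, 611.49101597, 204.47570234]), 'ee_rot': array([-3.13989247e+00, -2.92548852e-04,  2.79778450e+00]), 'contact_force': array([0.24859768, 0.12110099, 0.58029563]), 'ft_torque': array([-0.03276219, -0.04714018, -0.00696619]), 'finger_force': 0.0, 'opening': 0.9997320313670679}
```

View pics/top0.png

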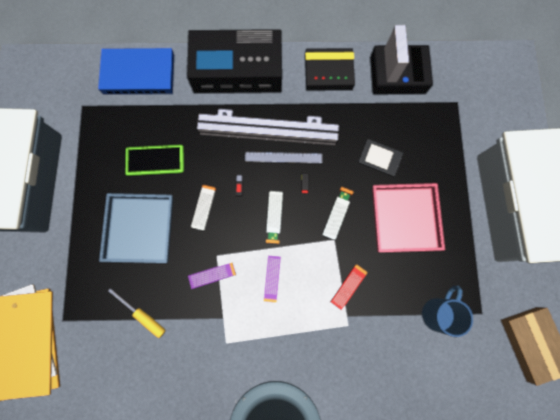

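View pics/side0.png

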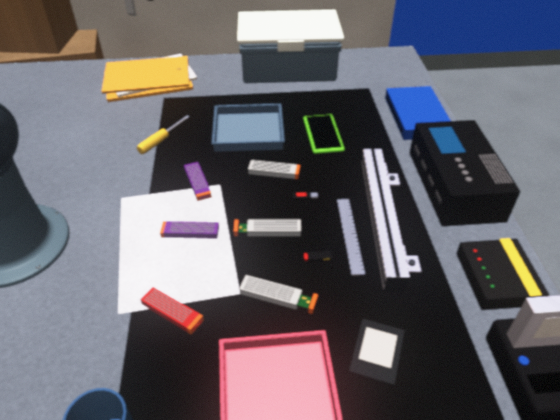

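The top view shows three silver enclosures. The left one at (204,208) appears shut, with its cap towards the rail. The middle one at (274,217) is out, cap towards the robot, and the right one at (338,213) is out, cap towards the rail. The blue tray is on the left at (137,228), the pink one on the right at (408,218), and the rail runs (198,125)–(338,135) with the ruler in front of it. The side view agrees.

```bash
cat > h.py <<'E'
from plant import manip
import cv2, numpy as np
def cam(n):
    c=manip.capture(n); c["f"]=210/np.tan(np.radians(c["vfov"]/2)); return c
def world(c,uv,z):
    R,t=c["extrinsics"][:3,:3],c["extrinsics"][:3,3]
    uv=np.atleast_2d(uv).astype(float)
    d=np.c_[(uv[:,0]-c["cx"])/c["f"],(uv[:,1]-c["cy"])/c["f"],np.ones(len(uv))]@R
    o=-R.T@t; z=np.broadcast_to(z,len(uv))
    return o+d*((z-o[2])/d[:,2])[:,None]
def pix(c,p):
    q=np.atleast_2d(p)@c["extrinsics"][:3,:3].T+c["extrinsics"][:3,3]
    return q[:,:2]/q[:,2:]*c["f"]+[c["cx"],c["cy"]]
def blobs(m,amin):
    n,l,s,ce=cv2.connectedComponentsWithStats(m.astype(np.uint8))
    return [(s[i,4],np.argwhere(l==i)[:,::-1]) for i in range(1,n) if s[i,4]>=amin]
E
python3 - <<'E'
from h import *
for n in("top","side"):
    c=cam(n); im=c["img"]; hsv=cv2.cvtColor(im,cv2.COLOR_RGB2HSV); H,S,V=[hsv[...,i].astype(int) for i in range(3)]
    for nm,m,a,z in(("silver",(S<70)&(V>100),60,15),("orange",(H>=5)&(H<20)&(S>150)&(V>120),8,14),("pink",(((H>165)|(H<5))&(S>50)&(S<170)&(V>110)),500,25),("blue",(H>95)&(H<115)&(S>40)&(S<140)&(V>80),500,25)):
        for ar,p in blobs(m,a):
            w=world(c,p,z)[:,:2].astype(np.float32)
            r=cv2.minAreaRect(w); 
            if np.hypot(*(np.array(r[0])-[600,0]))<420: print(n,nm,ar,p.mean(0).round(),np.round(r[0],1),np.round(r[1],1),round(r[2],1))
    if n=="top": cv2.imwrite("pics/t1.png",cv2.resize(im[95:270,185:365],None,fx=4.4,fy=3.4 if 0 else 3.4)[:,:,::-1])
E
```

```text
top silver 127185 [293. 217.] [570.1 -33.7] [1583.3 1097.6] 89.6
top silver 71 [260.  32.] [1014.5   36.4] [77.8 12.5] 89.6
top silver 1210 [268. 121.] [759.    5.3] [372.   38.8] 84.7
top silver 1145 [267. 131.] [725.4   9.1] [370.5  22.7] 84.6
top silver 508 [379. 156.] [ 652.4 -281.3] [65.3 55.5] 66.3
top silver 752 [283. 157.] [653.1 -32.3] [197.5  27.2] 89.3
top silver 613 [202. 209.] [519.2 173.3] [ 37.2 106.6] 76.1
top silver 635 [274. 212.] [508.5  -7.2] [ 37.9 110.5] 85.3
top silver 3094 [405. 219.] [ 487.  -337.5] [146.5 137.6] 0.8
top silver 3713 [139. 230.] [469.  329.2] [149.2 162.5] 87.9
top silver 61 [204. 277.] [347.2 165.5] [23.9 19.4] 1.2
top orange 30 [209. 187.] [576.3 157.8] [32.5  5.7] 74.9
top orange 52 [346. 190.] [ 562.8 -192.7] [34.4  9.9] 66.7
top orange 33 [272. 241.] [435.1  -0.9] [29.8  5. ] 89.2
top orange 53 [360. 269.] [ 362.4 -216.6] [33.9  9. ] 53.2
top pink 3893 [410. 216.] [ 489.6 -341. ] [171.9 166.8] 1.0
top pink 597 [347. 289.] [ 316.9 -180.4] [ 35.7 100.1] 52.7
top blue 4541 [137. 228.] [472.2 333.8] [166.3 171.9] 88.0
side silver 98647 [228. 
[... 312 characters left out ...]
37.] [650.6 -45.2] [197.3  25.5] 88.0
side silver 771 [273. 226.] [506.  -13.3] [ 40.7 107.9] 85.2
side silver 1201 [378. 347.] [ 650.1 -288.7] [63.1 52.9] 66.7
side silver 1319 [273. 410.] [ 484.  -371.3] [ 38.3 133.9] 85.4
side orange 32 [298. 170.] [572.9 156.6] [38.3  6.1] 76.3
side orange 33 [203. 194.] [366.5  93.9] [26.6  7.5] 16.2
side orange 72 [236. 226.] [432.3  -4.8] [38.3  9.8] 88.6
side orange 102 [313. 301.] [ 559.1 -195.2] [38.8  9.9] 65.8
side orange 121 [194. 322.] [ 360.3 -219.3] [36.1 11.7] 54.9
side pink 878 [166. 305.] [ 314.9 -191.4] [36.8 95.9] 54.6
side pink 9979 [278. 377.] [ 486.8 -330.7] [171.5 145.2] 0.9
side blue 2441 [247. 126.] [469.3 332.1] [168.9 170.1] 87.9
```

View pics/t1.png

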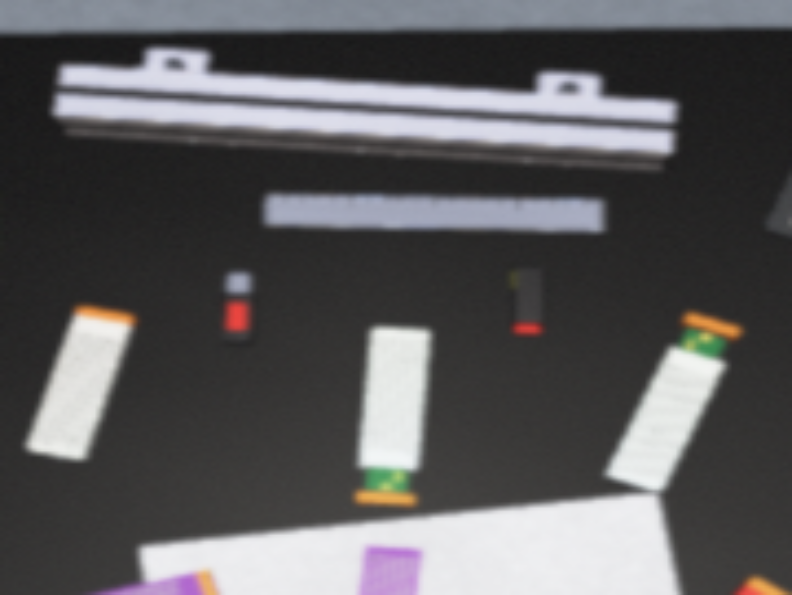

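Confirmed in the enlarged view: left is shut, and the middle and right ones show green board. Next I fit box silhouettes in both cameras.

```bash
cat > fit.py <<'E'
from h import *
from scipy.optimize import least_squares
def box(L,W,z0,z1,x0,y0,a):
    P=np.array([[sx*L/2,sy*W/2,z] for sx in(-1,1) for sy in(-1,1) for z in(z0,z1)])
    c,s=np.cos(a),np.sin(a); return np.c_[x0+c*P[:,0]-s*P[:,1], y0+s*P[:,0]+c*P[:,1], P[:,2]]
def mom(h):
    m=cv2.moments(np.float32(h)); return np.array([m["m10"],m["m01"]])/m["m00"], 0.5*np.arctan2(2*m["mu11"],m["mu20"]-m["mu02"])
def fit(obs,L,W,z0,z1,g):
    # obs: list of (cam, hull)
    def res(p):
        r=[]
        for c,h in obs:
            a,t=mom(h); b,u=mom(cv2.convexHull(np.float32(pix(c,box(L,W,z0,z1,*p)))))
            r+=list(b-a)+[20*np.sin(2*(u-t))/2*(0 if abs(L-W)<20 else 1)]
        return r
    s=least_squares(res,g,diff_step=1e-3,x_scale=[100,100,1]); return s.x,np.round(s.fun,1)
E
python3 - <<'E'
from fit import *
C={n:cam(n) for n in("top","side")}
def hull(n,f,roi):
    im=C[n]["img"]; hsv=cv2.cvtColor(im,cv2.COLOR_RGB2HSV); H,S,V=[hsv[...,i].astype(int) for i in range(3)]
    m=f(H,S,V); k=np.zeros(m.shape,np.uint8); cv2.fillPoly(k,[np.int32(roi)],1); m=m&(k>0)
    b=max(blobs(m,5),key=lambda t:t[0]); return C[n],cv2.convexHull(np.int32(b[1]))
R=lambda a,b,c,d:[(a,b),(c,b),(c,d),(a,d)]
sil=lambda H,S,V:(S<70)&(V>95)
org=lambda H,S,V:(H>=5)&(H<20)&(S>130)&(V>110)
pk=lambda H,S,V:((H>165)|(H<5))&(S>40)&(V>60)
bl=lambda H,S,V:(H>95)&(H<118)&(S>40)&(V>50)
for nm,rt,rs,g,ct,cs in(
 ("left",R(185,180,220,235),R(240,150,305,185),(517,171,-.24),R(200,180,220,200),R(285,160,305,182)),
 ("mid",R(262,185,288,242),R(240,210,305,245),(507,-10,3.05),R(260,230,285,248),R(228,212,245,242)),
 ("right",[(318,234),(336,190),(356,194),(340,236.5)],[(236,285),(245,270),(315,290),(305,312),(242,298)],(505,-170,-.4),R(335,180,358,200),R(300,285,322,315))):
    p,r=fit([hull("top",sil,rt),hull("side",sil,rs)],104,32,0,15,g)
    q,_=fit([hull("top",org,ct),hull("side",org,cs)],7,32,0,14,(p[0]+65*np.cos(p[2]),p[1]+65*np.sin(p[2]),p[2]))
    print(nm,p[:2].round(1),np.degrees(p[2]).round(1),r,"cap",q.round(1),"dist",np.hypot(*(q-p)[:2]).round(1),"capdir",np.degrees(np.arctan2(*(q-p)[1::-1])).round(1))
for nm,f,rt,rs,g in(("pink",pk,R(365,175,450,260),None,(488,-338,0)),("blue",bl,R(95,185,180,270),R(205,95,290,160),(470,331,0))):
    o=[hull("top",f,rt)]+([hull("side",f,rs)] if rs else [])
    p,r=fit(o,162,156,0,25,g); print(nm,p.round(2),r,[np.round(cv2.minAreaRect(np.float32(world(c,h[:,0],25)[:,:2]))[2],1) for c,h in o])
rail=[hull("top",lambda H,S,V:(S<70)&(V>60),R(190,117,345,146)),]
for n,roi in(("top",R(190,110,345,150)),("side",R(355,140,420,300))):
    im=C[n]["img"]; hsv=cv2.cvtColor(im,cv2.COLOR_RGB2HSV); m=(hsv[...,1]<70)&(hsv[...,2]>130)
    for ar,b in blobs(m,300):
        if roi[0][0]<b[:,0].mean()<roi[1][0] and roi[0][1]<b[:,1].mean()<roi[2][1] and ar>1000:
            w=world(C[n],b,40); d=np.array([.9957,-.092]); s=w[:,:2]@d
            r=cv2.minAreaRect(np.float32(w[:,:2])); print(n,ar,np.round(r[0],1),np.round(r[1],1),round(r[2],1),"d range",np.percentile(s,[1,5,95,99]).round(1),"centre y",(w[:,1].min()+w[:,1].max())/2)
E
```

```text
left [518.2 175.1] -13.9 [-0.3  1.   0.   0.9  0.3 -0.1] cap [ 5.748e+02  1.612e+02 -3.000e-01] dist 58.3 capdir -13.7
mid [507.4  -6.6] 175.9 [-0.3  0.7  0.   0.5  0.2 -0. ] cap [4.337e+02 2.000e-01 3.100e+00] dist 74.1 capdir 174.7
right [ 489.4 -161.6] -23.3 [-0.9  2.3 -0.4  1.6  0.6  0.3] cap [ 5.612e+02 -1.918e+02 -4.000e-01] dist 77.9 capdir -22.8
pink [ 490.61 -343.89    0.  ] [ 0.  0. -0.] [np.float64(0.9)]
blue [ 4.7127e+02  3.3709e+02 -1.8000e-01] [-0.   0.6  0.   0.5  0.  -0. ] [np.float64(88.0), np.float64(87.8)]
top 1073 [747.9   4.7] [361.   35.6] 84.6 d range [726.9 727.8 756.6 761. ] centre y 5.630485711893101
side 1247 [711.8   4.7] [358.8  18.9] 84.7 d range [699.2 700.  716.9 717.8] centre y 4.771609434866605
side 1519 [746.2   1.7] [358.8  39.7] 84.7 d range [723.4 724.3 757.5 761.6] centre y 2.762113798868711
```

Fits are consistent: left is shut, middle out about 19 mm and right about 22 mm. The near rail face is at about 700 mm along its normal, yaw -5.3°. I start with the right enclosure.

```bash
P="python3 -m pendant"
$P '[{"x":16,"y":-45.5,"fingers":0.65},{"x":16,"y":-45.5},{"x":16,"y":-45.5},{"x":16,"y":-45.5},{"x":16,"y":-45.5}]' 60
$P '[{"x":16,"y":-45.5},{"x":16,"y":-45.5},{"x":16,"y":-45.5},{"x":16,"y":-45.5},{"x":16,"y":-45.5}]' >/dev/null
$P '[{"x":16,"y":-45.5,"wz":-3.6},{"x":16,"y":-45.5},{"x":16,"y":-45.5},{"x":16,"y":-45.5},{"x":16,"y":-45.5}]' >/dev/null
$P '[{"x":15,"y":-45.5},{"x":15,"y":-45.5},{"z":-40},{"z":-40},{"z":-20}]'
```

```text
invalid input
invalid input
invalid input
invalid input
```

```bash
P="python3 -m pendant"
$P '[{"wx":0,"wy":0,"wz":0,"x":16,"y":-45.5,"z":0,"fingers":0.65}]' 60; 
python3 -m pendant '[{"x":16,"y":-45.5,"fingers":0.65}]'; python3 -m pendant '[{"wx":0,"wy":0,"wz":0,"x":16,"y":-45.5,"z":0,"fingers":0.65}]'
```

```text
time: 0.4
ee_pos: [234.2, 568.3, 204.6]
ee_rot: [3.141, -0.001, 2.802]
contact_force: [0.3, -1.3, 0.6]
opening: 0.945
finger_force: 0.0
time: 0.5
ee_pos: [250.9, 520.2, 204.9]
ee_rot: [-3.141, -0.0, 2.8]
contact_force: [0.6, 0.0, 0.7]
opening: 0.863
finger_force: 0.0invalid input
```

```bash
P="python3 -m pendant"
$P '[{"wx":0,"wy":0,"wz":-3.6,"x":16,"y":-45.5,"z":0,"fingers":0.65},{"wx":0,"wy":0,"wz":0,"x":16,"y":-45.5,"z":0,"fingers":0.65},{"wx":0,"wy":0,"wz":0,"x":16,"y":-45.5,"z":0,"fingers":0.65},{"wx":0,"wy":0,"wz":0,"x":16,"y":-45.5,"z":0,"fingers":0.65},{"wx":0,"wy":0,"wz":0,"x":16,"y":-45.5,"z":0,"fingers":0.65}]' >/dev/null
$P '[{"wx":0,"wy":0,"wz":0,"x":16,"y":-45.5,"z":0,"fingers":0.65},{"wx":0,"wy":0,"wz":0,"x":16,"y":-45.5,"z":0,"fingers":0.65},{"wx":0,"wy":0,"wz":0,"x":16,"y":-45.5,"z":0,"fingers":0.65},{"wx":0,"wy":0,"wz":0,"x":16,"y":-45.5,"z":0,"fingers":0.65},{"wx":0,"wy":0,"wz":0,"x":16,"y":-45.5,"z":0,"fingers":0.65}]' >/dev/null
$P '[{"wx":0,"wy":0,"wz":0,"x":16,"y":-45.5,"z":0,"fingers":0.65},{"wx":0,"wy":0,"wz":0,"x":16,"y":-45.5,"z":0,"fingers":0.65},{"wx":0,"wy":0,"wz":0,"x":16,"y":-45.5,"z":0,"fingers":0.65},{"wx":0,"wy":0,"wz":0,"x":16,"y":-45.5,"z":0,"fingers":0.65},{"wx":0,"wy":0,"wz":0,"x":14,"y":-45,"z":0,"fingers":0.65}]'
$P '[{"wx":0,"wy":0,"wz":0,"x":0,"y":0,"z":-45,"fingers":0.65},{"wx":0,"wy":0,"wz":0,"x":0,"y":0,"z":-45,"fingers":0.65},{"wx":0,"wy":0,"wz":0,"x":0,"y":0,"z":-30,"fingers":0.65},{"wx":0,"wy":0,"wz":0,"x":0,"y":0,"z":-20,"fingers":0.65},{"wx":0,"wy":0,"wz":0,"x":0,"y":0,"z":0,"fingers":0.65}]'
python3 - <<'E'
from h import *
c=cam("top");cv2.imwrite("pics/t2.png",cv2.resize(c["img"][120:280,230:430],None,fx=4,fy=3.7)[:,:,::-1])
E
```

```text
time: 2.0
ee_pos: [489.5, -163.2, 205.6]
ee_rot: [3.141, 0.001, 2.734]
contact_force: [1.0, 1.0, 0.7]
opening: 0.652
finger_force: 0.0
time: 2.5
ee_pos: [486.7, -159.7, 62.3]
ee_rot: [3.141, -0.007, 2.735]
contact_force: [0.5, 0.1, -0.0]
opening: 0.649
finger_force: 0.0
```

View pics/t2.png

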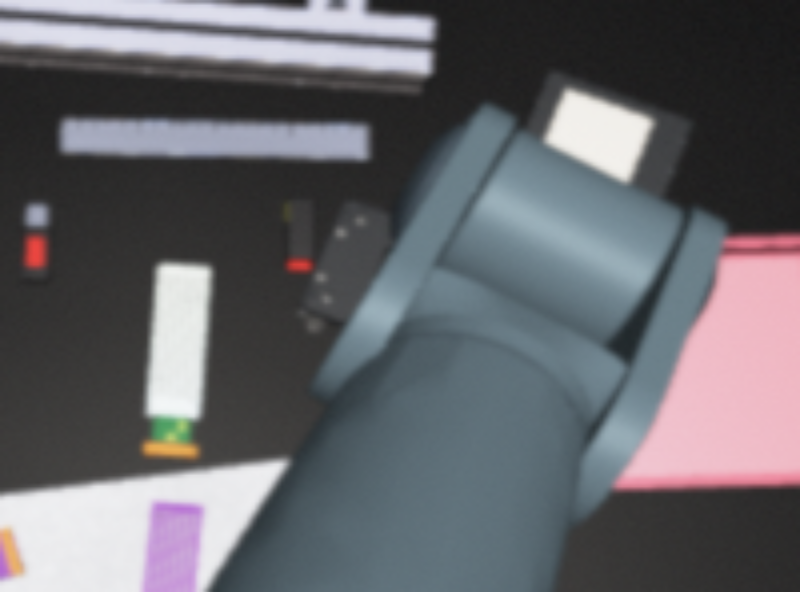

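The top view is blocked by the wrist over the right enclosure; the neighbours are clear. Descending to grasp.

```bash
P="python3 -m pendant"
$P '[{"wx":0,"wy":0,"wz":0,"x":2,"y":-2,"z":-25,"fingers":0.65},{"wx":0,"wy":0,"wz":0,"x":0,"y":0,"z":-20,"fingers":0.65},{"wx":0,"wy":0,"wz":0,"x":0,"y":0,"z":-9,"fingers":0.65},{"wx":0,"wy":0,"wz":0,"x":0,"y":0,"z":-4,"fingers":0.65},{"wx":0,"wy":0,"wz":0,"x":0,"y":0,"z":0,"fingers":0.65}]' 60
python3 - <<'E'
from h import *
c=cam("side");cv2.imwrite("pics/s2.png",cv2.resize(c["img"][180:360,190:390],None,fx=4,fy=3.3)[:,:,::-1])
E
```

```text
time: 3.05
ee_pos: [491.7, -163.3, 8.3]
ee_rot: [-3.141, 0.001, 2.735]
contact_force: [0.3, 0.1, 0.2]
opening: 0.647
finger_force: 0.0
```

View pics/s2.png

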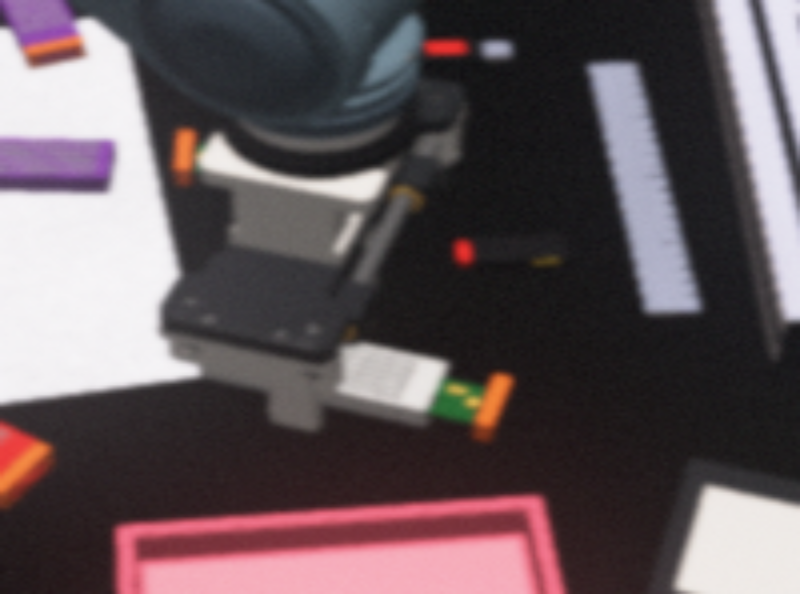

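The side view shows the fingers straddling the sleeve, with the cap and green board out ahead. Lower 5 mm and close.

```bash
P="python3 -m pendant"
$P '[{"wx":0,"wy":0,"wz":0,"x":0,"y":0,"z":-4.5,"fingers":0.65},{"wx":0,"wy":0,"wz":0,"x":0,"y":0,"z":0,"fingers":0.2},{"wx":0,"wy":0,"wz":0,"x":0,"y":0,"z":0,"fingers":0.2},{"wx":0,"wy":0,"wz":0,"x":0,"y":0,"z":0,"fingers":0.2},{"wx":0,"wy":0,"wz":0,"x":0,"y":0,"z":0,"fingers":0.2}]' 60
$P '[{"wx":0,"wy":0,"wz":0,"x":0,"y":0,"z":0,"fingers":0.2},{"wx":0,"wy":0,"wz":0,"x":0,"y":0,"z":0,"fingers":0.2}]'
```

```text
time: 3.6
ee_pos: [491.3, -163.0, 3.1]
ee_rot: [3.141, 0.0, 2.735]
contact_force: [1.0, 0.7, 0.2]
opening: 0.345
finger_force: 0.5
time: 3.8
ee_pos: [491.3, -163.0, 3.1]
ee_rot: [3.141, 0.0, 2.735]
contact_force: [0.1, 1.8, 0.6]
opening: 0.331
finger_force: 60.0
```

Gripped (31 mm, 60 N). Lift, turn square to the rail and hold short of it.

```bash
P="python3 -m pendant"
$P '[{"wx":0,"wy":0,"wz":0,"x":0,"y":0,"z":10,"fingers":0.2},{"wx":0,"wy":0,"wz":0,"x":0,"y":0,"z":25,"fingers":0.2},{"wx":0,"wy":0,"wz":0,"x":0,"y":0,"z":25,"fingers":0.2},{"wx":0,"wy":0,"wz":3,"x":20,"y":40,"z":0,"fingers":0.2},{"wx":0,"wy":0,"wz":3,"x":21,"y":42,"z":0,"fingers":0.2}]' 60
$P '[{"wx":0,"wy":0,"wz":3,"x":21,"y":42,"z":0,"fingers":0.2},{"wx":0,"wy":0,"wz":3,"x":21,"y":42,"z":0,"fingers":0.2},{"wx":0,"wy":0,"wz":3,"x":22,"y":43,"z":0,"fingers":0.2},{"wx":0,"wy":0,"wz":3,"x":23,"y":44,"z":0,"fingers":0.2},{"wx":0,"wy":0,"wz":0,"x":0,"y":0,"z":0,"fingers":0.2}]' 
$P '[{"wx":0,"wy":0,"wz":0,"x":0,"y":0,"z":-20,"fingers":0.2},{"wx":0,"wy":0,"wz":0,"x":0,"y":0,"z":-15,"fingers":0.2},{"wx":0,"wy":0,"wz":0,"x":0,"y":0,"z":-8,"fingers":0.2},{"wx":0,"wy":0,"wz":0,"x":0,"y":0,"z":0,"fingers":0.2}]'
python3 - <<'E'
from h import *
c=cam("side");cv2.imwrite("pics/s3.png",cv2.resize(c["img"][110:270,260:440],None,fx=4.4,fy=3.7)[:,:,::-1])
E
```

```text
time: 4.3
ee_pos: [533.3, -81.5, 64.9]
ee_rot: [-3.141, 0.003, 2.839]
contact_force: [0.7, 0.1, -1.5]
opening: 0.332
finger_force: 60.0
time: 4.8
ee_pos: [620.9, 94.6, 63.8]
ee_rot: [3.141, 0.002, 3.055]
contact_force: [-0.2, -1.4, -1.2]
opening: 0.335
finger_force: 60.0
time: 5.2
ee_pos: [617.5, 89.4, 18.2]
ee_rot: [-3.141, -0.004, 3.048]
contact_force: [-0.4, -0.2, -1.0]
opening: 0.333
finger_force: 60.0
```

View pics/s3.png

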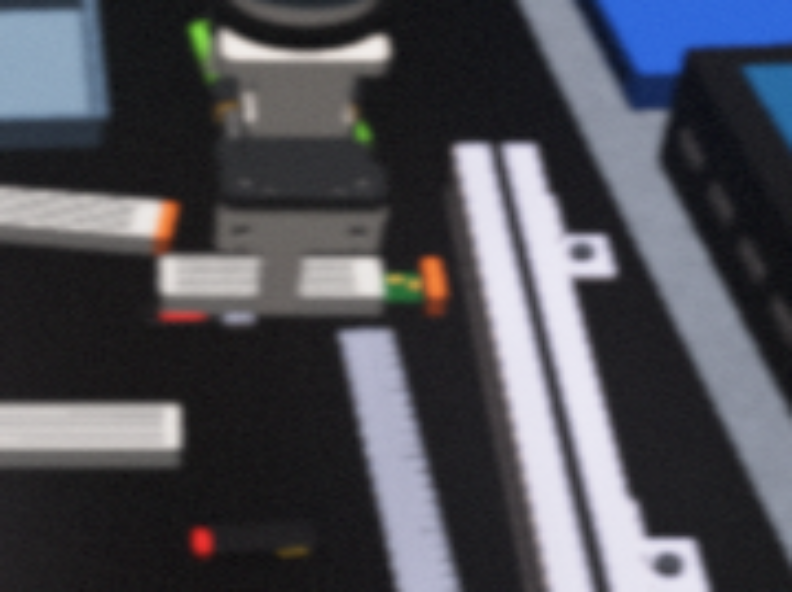

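The carrier is out by ~20 mm and square to the rail, with its cap a few mm short of the face; it clears the stick and ruler. Feel forward.

```bash
P="python3 -m pendant"
for i in 1; do $P '[{"wx":0,"wy":0,"wz":0,"x":2.5,"y":-0.23,"z":0,"fingers":0.2},{"wx":0,"wy":0,"wz":0,"x":2.5,"y":-0.23,"z":0,"fingers":0.2}]' 60 ; done | grep -E "ee_pos|contact"
$P '[{"wx":0,"wy":0,"wz":0,"x":2,"y":-0.18,"z":0,"fingers":0.2},{"wx":0,"wy":0,"wz":0,"x":2,"y":-0.18,"z":0,"fingers":0.2}]' | grep -E "ee_pos|contact"
$P '[{"wx":0,"wy":0,"wz":0,"x":2,"y":-0.18,"z":0,"fingers":0.2},{"wx":0,"wy":0,"wz":0,"x":2,"y":-0.18,"z":0,"fingers":0.2}]' | grep -E "ee_pos|contact"
$P '[{"wx":0,"wy":0,"wz":0,"x":2,"y":-0.18,"z":0,"fingers":0.2},{"wx":0,"wy":0,"wz":0,"x":2,"y":-0.18,"z":0,"fingers":0.2}]' | grep -E "ee_pos|contact"
```

```text
ee_pos: [625.0, 89.2, 21.0]
contact_force: [-0.0, 0.2, -0.6]
ee_pos: [628.7, 89.1, 20.5]
contact_force: [-0.6, 0.2, -1.3]
ee_pos: [632.3, 88.8, 20.0]
contact_force: [-0.2, 0.3, -1.7]
ee_pos: [634.6, 88.7, 19.4]
contact_force: [-7.8, 0.6, 1.8]
```

```bash
P="python3 -m pendant"
$P '[{"wx":0,"wy":0,"wz":0,"x":2,"y":-0.18,"z":0,"fingers":0.2},{"wx":0,"wy":0,"wz":0,"x":2,"y":-0.18,"z":0,"fingers":0.2},{"wx":0,"wy":0,"wz":0,"x":2,"y":-0.18,"z":0,"fingers":0.2}]' | grep -E "ee_pos|contact|ee_rot"
$P '[{"wx":0,"wy":0,"wz":0,"x":2,"y":-0.18,"z":0,"fingers":0.2},{"wx":0,"wy":0,"wz":0,"x":2,"y":-0.18,"z":0,"fingers":0.2}]' | grep -E "ee_pos|contact|ee_rot"
```

```text
ee_pos: [637.5, 88.4, 18.3]
ee_rot: [-3.141, -0.012, 3.049]
contact_force: [-13.2, 0.9, 5.5]
ee_pos: [641.5, 88.1, 18.4]
ee_rot: [-3.141, -0.012, 3.05]
contact_force: [-13.5, 0.5, 6.1]
```

```bash
P="python3 -m pendant"
$P '[{"wx":0,"wy":0,"wz":0,"x":2,"y":-0.18,"z":0,"fingers":0.2},{"wx":0,"wy":0,"wz":0,"x":2,"y":-0.18,"z":0,"fingers":0.2}]' | grep -E "ee_pos|contact"
$P '[{"wx":0,"wy":0,"wz":0,"x":1.5,"y":-0.14,"z":0,"fingers":0.2},{"wx":0,"wy":0,"wz":0,"x":1.5,"y":-0.14,"z":0,"fingers":0.2}]' | grep -E "ee_pos|contact"
$P '[{"wx":0,"wy":0,"wz":0,"x":1.5,"y":-0.14,"z":0,"fingers":0.2}]' | grep -E "ee_pos|contact"
$P '[{"wx":0,"wy":0,"wz":0,"x":1.5,"y":-0.14,"z":0,"fingers":0.2}]' | grep -E "ee_pos|contact"
```

```text
ee_pos: [645.6, 87.7, 18.5]
contact_force: [-13.6, 0.1, 6.4]
ee_pos: [648.7, 87.4, 18.6]
contact_force: [-12.3, 0.4, 5.6]
ee_pos: [650.1, 87.3, 18.6]
contact_force: [-13.3, 0.7, 6.1]
ee_pos: [651.7, 87.2, 18.7]
contact_force: [-12.7, 0.7, 5.6]
```

```bash
P="python3 -m pendant"
for i in 1; do $P '[{"wx":0,"wy":0,"wz":0,"x":1,"y":-0.09,"z":0,"fingers":0.2}]' | grep -E "ee_pos|contact"
$P '[{"wx":0,"wy":0,"wz":0,"x":1,"y":-0.09,"z":0,"fingers":0.2}]' | grep -E "ee_pos|contact"
$P '[{"wx":0,"wy":0,"wz":0,"x":1,"y":-0.09,"z":0,"fingers":0.2}]' | grep -E "ee_pos|contact"; done
```

```text
ee_pos: [652.7, 87.1, 18.7]
contact_force: [-13.4, 0.4, 5.4]
ee_pos: [653.7, 87.0, 18.7]
contact_force: [-13.3, 0.9, 6.5]
ee_pos: [654.8, 86.8, 18.7]
contact_force: [-12.6, 0.0, 7.0]
```

```bash
P="python3 -m pendant"
for i in 1; do $P '[{"wx":0,"wy":0,"wz":0,"x":1,"y":-0.09,"z":0,"fingers":0.2}]' | grep -E "ee_pos|contact"
$P '[{"wx":0,"wy":0,"wz":0,"x":1,"y":-0.09,"z":0,"fingers":0.2}]' | grep -E "ee_pos|contact"
$P '[{"wx":0,"wy":0,"wz":0,"x":1,"y":-0.09,"z":0,"fingers":0.2}]' | grep -E "ee_pos|contact"; done
```

```text
ee_pos: [655.8, 86.8, 18.8]
contact_force: [-14.0, -0.3, 5.7]
ee_pos: [656.3, 86.7, 18.6]
contact_force: [-15.1, 0.6, 7.5]
ee_pos: [656.3, 86.7, 18.3]
contact_force: [-19.4, 0.3, 9.2]
```

The position has stopped advancing and the force is rising: that is the stop. One more firm nudge, then look.

```bash
P="python3 -m pendant"
$P '[{"wx":0,"wy":0,"wz":0,"x":1,"y":-0.09,"z":0,"fingers":0.2}]' | grep -E "ee_pos|contact"
$P '[{"wx":0,"wy":0,"wz":0,"x":1,"y":-0.09,"z":0,"fingers":0.2},{"wx":0,"wy":0,"wz":0,"x":0,"y":0,"z":0,"fingers":0.2}]' | grep -E "ee_pos|contact"
$P '[{"wx":0,"wy":0,"wz":0,"x":-6,"y":0.5,"z":0,"fingers":0.2},{"wx":0,"wy":0,"wz":0,"x":-6,"y":0.5,"z":0,"fingers":0.2},{"wx":0,"wy":0,"wz":0,"x":-6,"y":0.5,"z":0,"fingers":0.2}]' | grep -E "ee_pos|contact|rot"
python3 - <<'E'
from h import *
c=cam("side");cv2.imwrite("pics/s4.png",cv2.resize(c["img"][110:270,260:440],None,fx=4.4,fy=3.7)[:,:,::-1])
E
```

```text
ee_pos: [656.4, 86.7, 18.1]
contact_force: [-22.0, 1.5, 10.3]
ee_pos: [656.7, 86.8, 17.7]
contact_force: [-21.0, 1.0, 9.6]
ee_pos: [646.3, 87.4, 20.2]
ee_rot: [3.142, 0.001, 3.049]
contact_force: [-0.8, -0.2, -1.3]
```

View pics/s4.png

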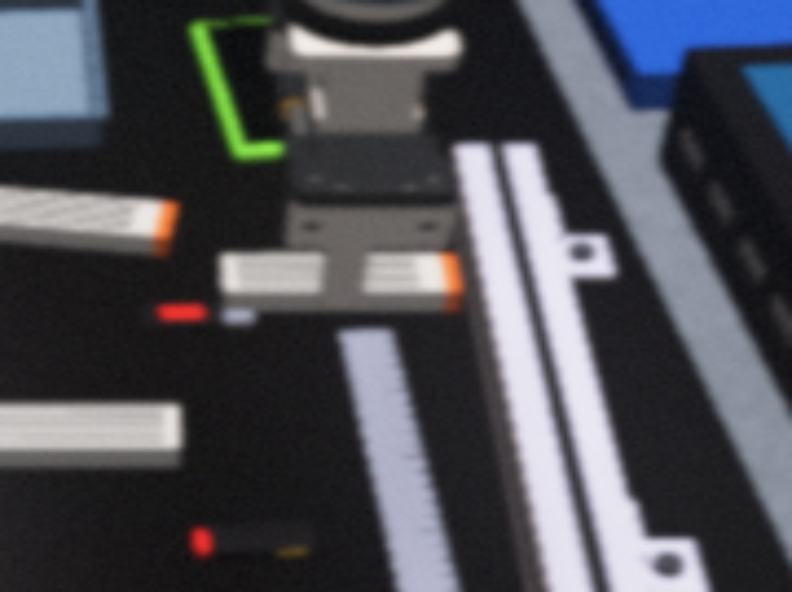

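The carrier is shut: the cap is flush at (455,280). Carry it to the blue tray, at its +y place.

```bash
P="python3 -m pendant"
$P '[{"wx":0,"wy":0,"wz":0,"x":-10,"y":1,"z":20,"fingers":0.2},{"wx":0,"wy":0,"wz":0,"x":0,"y":0,"z":40,"fingers":0.2},{"wx":0,"wy":0,"wz":1.6,"x":-22,"y":38,"z":0,"fingers":0.2},{"wx":0,"wy":0,"wz":1.6,"x":-24,"y":41,"z":0,"fingers":0.2},{"wx":0,"wy":0,"wz":0,"x":-24,"y":41,"z":0,"fingers":0.2}]' >/dev/null
$P '[{"wx":0,"wy":0,"wz":0,"x":-24,"y":41,"z":0,"fingers":0.2},{"wx":0,"wy":0,"wz":0,"x":-24,"y":41,"z":0,"fingers":0.2},{"wx":0,"wy":0,"wz":0,"x":-24,"y":41,"z":0,"fingers":0.2},{"wx":0,"wy":0,"wz":0,"x":-22,"y":39,"z":0,"fingers":0.2},{"wx":0,"wy":0,"wz":0,"x":0,"y":0,"z":0,"fingers":0.2}]'
$P '[{"wx":0,"wy":0,"wz":0,"x":0,"y":0,"z":0,"fingers":0.2}]'
```

```text
time: 9.4
ee_pos: [469.6, 374.2, 80.2]
ee_rot: [3.14, 0.0, 3.111]
contact_force: [1.0, -0.5, -1.3]
opening: 0.334
finger_force: 60.0
time: 9.5
ee_pos: [472.0, 371.0, 80.2]
ee_rot: [-3.142, 0.001, 3.107]
contact_force: [-0.2, 0.4, -1.7]
opening: 0.332
finger_force: 60.0
```

```bash
P="python3 -m pendant"
$P '[{"wx":0,"wy":0,"wz":0,"x":0,"y":0,"z":-30,"fingers":0.2},{"wx":0,"wy":0,"wz":0,"x":0,"y":0,"z":-25,"fingers":0.2},{"wx":0,"wy":0,"wz":0,"x":0,"y":0,"z":-10,"fingers":0.2},{"wx":0,"wy":0,"wz":0,"x":0,"y":0,"z":-5,"fingers":0.2},{"wx":0,"wy":0,"wz":0,"x":0,"y":0,"z":-1,"fingers":0.2}]' | grep -E "ee_pos|contact"
$P '[{"wx":0,"wy":0,"wz":0,"x":0,"y":0,"z":-1,"fingers":0.2}]' | grep -E "ee_pos|contact"
$P '[{"wx":0,"wy":0,"wz":0,"x":0,"y":0,"z":-1,"fingers":0.2}]' | grep -E "ee_pos|contact"
$P '[{"wx":0,"wy":0,"wz":0,"x":0,"y":0,"z":-0.5,"fingers":0.2},{"wx":0,"wy":0,"wz":0,"x":0,"y":0,"z":0,"fingers":0.2}]' | grep -E "ee_pos|contact"
```

```text
ee_pos: [472.9, 369.8, 9.1]
contact_force: [-0.0, -0.2, -1.2]
ee_pos: [473.3, 370.5, 9.1]
contact_force: [0.2, -0.6, -0.8]
ee_pos: [473.1, 370.8, 8.1]
contact_force: [0.1, -0.5, -0.7]
ee_pos: [472.3, 370.6, 6.9]
contact_force: [0.3, -0.4, -1.2]
```

```bash
P="python3 -m pendant"
$P '[{"wx":0,"wy":0,"wz":0,"x":0,"y":0,"z":-0.5,"fingers":0.2},{"wx":0,"wy":0,"wz":0,"x":0,"y":0,"z":0,"fingers":0.2}]' | grep -E "ee_pos|contact"
$P '[{"wx":0,"wy":0,"wz":0,"x":0,"y":0,"z":-0.5,"fingers":0.2},{"wx":0,"wy":0,"wz":0,"x":0,"y":0,"z":0,"fingers":0.2}]' | grep -E "ee_pos|contact"
$P '[{"wx":0,"wy":0,"wz":0,"x":0,"y":0,"z":-0.5,"fingers":0.2},{"wx":0,"wy":0,"wz":0,"x":0,"y":0,"z":0,"fingers":0.2}]' | grep -E "ee_pos|contact"
```

```text
ee_pos: [472.3, 370.6, 6.3]
contact_force: [-0.0, 0.4, 0.4]
ee_pos: [472.4, 370.6, 6.0]
contact_force: [-1.3, 0.1, 3.9]
ee_pos: [472.4, 370.6, 6.0]
contact_force: [-3.6, -1.8, 7.9]
```

It is on the floor (z 6.0, force rising). Release, lift and go to the middle one.

```bash
P="python3 -m pendant"
$P '[{"wx":0,"wy":0,"wz":0,"x":0,"y":0,"z":0.5,"fingers":0.46},{"wx":0,"wy":0,"wz":0,"x":0,"y":0,"z":0,"fingers":0.46},{"wx":0,"wy":0,"wz":0,"x":0,"y":0,"z":0,"fingers":0.46}]'
$P '[{"wx":0,"wy":0,"wz":0,"x":0,"y":0,"z":10,"fingers":0.46},{"wx":0,"wy":0,"wz":0,"x":0,"y":0,"z":40,"fingers":0.46},{"wx":0,"wy":0,"wz":0,"x":0,"y":0,"z":40,"fingers":0.5},{"wx":0,"wy":0,"wz":-2.5,"x":5,"y":-47,"z":0,"fingers":0.65},{"wx":0,"wy":0,"wz":0,"x":4,"y":-47,"z":0,"fingers":0.65}]'>/dev/null
$P '[{"wx":0,"wy":0,"wz":0,"x":4,"y":-47,"z":0,"fingers":0.65},{"wx":0,"wy":0,"wz":0,"x":4,"y":-47,"z":0,"fingers":0.65},{"wx":0,"wy":0,"wz":0,"x":4,"y":-47,"z":0,"fingers":0.65},{"wx":0,"wy":0,"wz":0,"x":4,"y":-47,"z":0,"fingers":0.65},{"wx":0,"wy":0,"wz":0,"x":4,"y":-47,"z":0,"fingers":0.65}]'>/dev/null
$P '[{"wx":0,"wy":0,"wz":0,"x":4,"y":-47,"z":0,"fingers":0.65},{"wx":0,"wy":0,"wz":0,"x":0,"y":0,"z":-30,"fingers":0.65},{"wx":0,"wy":0,"wz":0,"x":0,"y":0,"z":-20,"fingers":0.65},{"wx":0,"wy":0,"wz":0,"x":0,"y":0,"z":0,"fingers":0.65}]'
```

```text
time: 11.3
ee_pos: [471.9, 370.3, 5.1]
ee_rot: [-3.141, -0.0, 3.105]
contact_force: [-0.4, 0.1, 0.1]
opening: 0.456
finger_force: 0.0
time: 12.7
ee_pos: [502.8, -5.6, 43.3]
ee_rot: [3.141, -0.005, 3.06]
contact_force: [-0.6, 0.4, 0.3]
opening: 0.651
finger_force: 0.0
```

```bash
P="python3 -m pendant"
$P '[{"wx":0,"wy":0,"wz":0,"x":0,"y":0,"z":-20,"fingers":0.65},{"wx":0,"wy":0,"wz":0,"x":0,"y":0,"z":-12,"fingers":0.65},{"wx":0,"wy":0,"wz":0,"x":0,"y":0,"z":-6,"fingers":0.65},{"wx":0,"wy":0,"wz":0,"x":0,"y":0,"z":-3,"fingers":0.65},{"wx":0,"wy":0,"wz":0,"x":0,"y":0,"z":0,"fingers":0.65}]' 60
python3 - <<'E'
from h import *
c=cam("side");a=cv2.resize(c["img"][180:280,220:320],None,fx=3.9,fy=5.5);b=cv2.resize(c["img"][90:160,200:300],None,fx=4,fy=5.5)
b=cv2.resize(b,(400,550));cv2.imwrite("pics/s5.png",np.hstack([a,b])[:,:,::-1])
E
```

```text
time: 13.2
ee_pos: [505.3, -5.5, 4.7]
ee_rot: [-3.142, 0.0, 3.062]
contact_force: [-0.0, -0.0, 0.4]
opening: 0.652
finger_force: 0.0
```

View pics/s5.png

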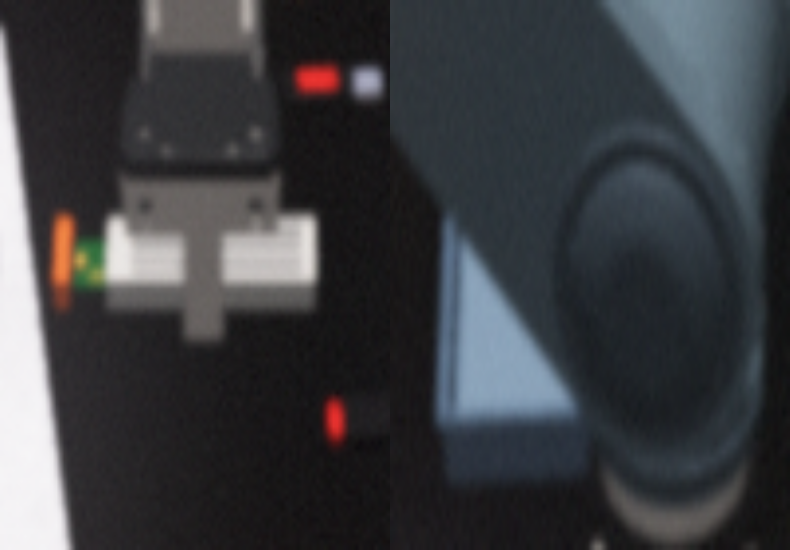

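Fingers straddle the middle sleeve well. Grip, lift, and turn it half round on the way to the rail.

```bash
P="python3 -m pendant"
$P '[{"wx":0,"wy":0,"wz":0,"x":0,"y":0,"z":-1.5,"fingers":0.2},{"wx":0,"wy":0,"wz":0,"x":0,"y":0,"z":0,"fingers":0.2},{"wx":0,"wy":0,"wz":0,"x":0,"y":0,"z":0,"fingers":0.2},{"wx":0,"wy":0,"wz":0,"x":0,"y":0,"z":0,"fingers":0.2},{"wx":0,"wy":0,"wz":0,"x":0,"y":0,"z":0,"fingers":0.2}]' 60 
$P '[{"wx":0,"wy":0,"wz":0,"x":0,"y":0,"z":0,"fingers":0.2},{"wx":0,"wy":0,"wz":0,"x":0,"y":0,"z":10,"fingers":0.2},{"wx":0,"wy":0,"wz":0,"x":0,"y":0,"z":30,"fingers":0.2},{"wx":0,"wy":0,"wz":0,"x":0,"y":0,"z":35,"fingers":0.2},{"wx":0,"wy":0,"wz":-8.58,"x":5.5,"y":4.5,"z":0,"fingers":0.2}]'
$P '[{"wx":0,"wy":0,"wz":-8.58,"x":5.5,"y":4.5,"z":0,"fingers":0.2},{"wx":0,"wy":0,"wz":-8.58,"x":5.5,"y":4.5,"z":0,"fingers":0.2},{"wx":0,"wy":0,"wz":-8.58,"x":5.5,"y":4.5,"z":0,"fingers":0.2},{"wx":0,"wy":0,"wz":-8.58,"x":5.5,"y":4.5,"z":0,"fingers":0.2},{"wx":0,"wy":0,"wz":-8.58,"x":5.5,"y":4.5,"z":0,"fingers":0.2}]'
$P '[{"wx":0,"wy":0,"wz":-8.58,"x":5.5,"y":4.5,"z":0,"fingers":0.2},{"wx":0,"wy":0,"wz":-8.58,"x":5.5,"y":4.5,"z":0,"fingers":0.2},{"wx":0,"wy":0,"wz":-8.58,"x":5.5,"y":4.5,"z":0,"fingers":0.2},{"wx":0,"wy":0,"wz":-8.58,"x":5.5,"y":4.5,"z":0,"fingers":0.2},{"wx":0,"wy":0,"wz":-8.58,"x":5.5,"y":4.5,"z":0,"fingers":0.2}]' | grep ee_
```

```text
time: 13.75
ee_pos: [505.2, -5.6, 3.1]
ee_rot: [3.142, 0.0, 3.061]
contact_force: [-0.6, 0.9, 1.2]
opening: 0.332
finger_force: 60.0
time: 14.25
ee_pos: [513.9, -2.0, 83.3]
ee_rot: [-3.141, 0.009, 2.908]
contact_force: [0.5, -0.8, -0.2]
opening: 0.335
finger_force: 60.0
time: 14.75
ee_pos: [538.1, 21.6, 78.3]
ee_rot: [-3.141, 0.0, 2.157]
contact_force: [0.5, -0.0, -1.0]
opening: 0.333
finger_force: 60.0
ee_pos: [565.6, 44.1, 78.3]
ee_rot: [-3.141, 0.0, 1.408]
```

```bash
P="python3 -m pendant"
$P '[{"wx":0,"wy":0,"wz":-8.58,"x":5.5,"y":4.5,"z":0,"fingers":0.2},{"wx":0,"wy":0,"wz":-8.58,"x":5.5,"y":4.5,"z":0,"fingers":0.2},{"wx":0,"wy":0,"wz":-8.58,"x":5.5,"y":4.5,"z":0,"fingers":0.2},{"wx":0,"wy":0,"wz":-8.58,"x":5.5,"y":4.5,"z":0,"fingers":0.2},{"wx":0,"wy":0,"wz":-8.58,"x":5.5,"y":4.5,"z":0,"fingers":0.2}]' | grep ee_
$P '[{"wx":0,"wy":0,"wz":-8.58,"x":5.5,"y":4.5,"z":0,"fingers":0.2},{"wx":0,"wy":0,"wz":-8.58,"x":5.5,"y":4.5,"z":0,"fingers":0.2},{"wx":0,"wy":0,"wz":-8.58,"x":5.5,"y":4.5,"z":0,"fingers":0.2},{"wx":0,"wy":0,"wz":-8.58,"x":5.5,"y":4.5,"z":0,"fingers":0.2},{"wx":0,"wy":0,"wz":-8.58,"x":5.5,"y":4.5,"z":0,"fingers":0.2}]' | grep ee_
$P '[{"wx":0,"wy":0,"wz":0,"x":0,"y":0,"z":0,"fingers":0.2},{"wx":0,"wy":0,"wz":0,"x":0,"y":0,"z":0,"fingers":0.2}]'
```

```text
ee_pos: [593.1, 66.6, 78.3]
ee_rot: [-3.141, 0.0, 0.659]
ee_pos: [620.6, 89.1, 78.3]
ee_rot: [3.141, 0.0, -0.09]
time: 16.45
ee_pos: [620.4, 88.9, 78.1]
ee_rot: [3.141, 0.0, -0.08]
contact_force: [0.2, 1.0, -0.9]
opening: 0.33
finger_force: 60.0
```

```bash
P="python3 -m pendant"
$P '[{"wx":0,"wy":0,"wz":-0.7,"x":0,"y":0,"z":-30,"fingers":0.2},{"wx":0,"wy":0,"wz":0,"x":0,"y":0,"z":-20,"fingers":0.2},{"wx":0,"wy":0,"wz":0,"x":0,"y":0,"z":-7,"fingers":0.2},{"wx":0,"wy":0,"wz":0,"x":0,"y":0,"z":0,"fingers":0.2}]' | grep -E "ee_|contact" 
$P '[{"wx":0,"wy":0,"wz":0,"x":2,"y":-0.18,"z":0,"fingers":0.2},{"wx":0,"wy":0,"wz":0,"x":2,"y":-0.18,"z":0,"fingers":0.2}]' | grep -E "ee_pos|contact"
$P '[{"wx":0,"wy":0,"wz":0,"x":2,"y":-0.18,"z":0,"fingers":0.2},{"wx":0,"wy":0,"wz":0,"x":2,"y":-0.18,"z":0,"fingers":0.2}]' | grep -E "ee_pos|contact"
$P '[{"wx":0,"wy":0,"wz":0,"x":2,"y":-0.18,"z":0,"fingers":0.2},{"wx":0,"wy":0,"wz":0,"x":2,"y":-0.18,"z":0,"fingers":0.2}]' | grep -E "ee_pos|contact"
$P '[{"wx":0,"wy":0,"wz":0,"x":2,"y":-0.18,"z":0,"fingers":0.2},{"wx":0,"wy":0,"wz":0,"x":2,"y":-0.18,"z":0,"fingers":0.2}]' | grep -E "ee_|contact"
```

```text
ee_pos: [619.5, 88.8, 19.9]
ee_rot: [3.141, 0.002, -0.094]
contact_force: [-0.0, 0.1, -1.4]
ee_pos: [625.9, 88.4, 22.6]
contact_force: [-1.1, -0.1, -1.5]
ee_pos: [629.3, 88.1, 21.8]
contact_force: [-0.3, -0.0, -1.4]
ee_pos: [632.8, 87.8, 21.1]
contact_force: [0.5, 0.3, -1.3]
ee_pos: [636.7, 87.4, 20.9]
ee_rot: [-3.142, 0.0, -0.096]
contact_force: [0.0, 0.1, -1.4]
```

```bash
P="python3 -m pendant"
$P '[{"wx":0,"wy":0,"wz":0,"x":2,"y":-0.18,"z":0,"fingers":0.2},{"wx":0,"wy":0,"wz":0,"x":2,"y":-0.18,"z":0,"fingers":0.2}]' | grep -E "ee_pos|contact"
$P '[{"wx":0,"wy":0,"wz":0,"x":2,"y":-0.18,"z":0,"fingers":0.2},{"wx":0,"wy":0,"wz":0,"x":2,"y":-0.18,"z":0,"fingers":0.2}]' | grep -E "ee_pos|contact"
$P '[{"wx":0,"wy":0,"wz":0,"x":2,"y":-0.18,"z":0,"fingers":0.2},{"wx":0,"wy":0,"wz":0,"x":2,"y":-0.18,"z":0,"fingers":0.2}]' | grep -E "ee_|contact"
```

```text
ee_pos: [638.9, 87.2, 20.3]
contact_force: [-7.3, 0.3, 1.9]
ee_pos: [639.0, 87.3, 19.0]
contact_force: [-17.1, 0.1, 6.4]
ee_pos: [642.6, 87.0, 19.0]
ee_rot: [3.14, 0.015, -0.095]
contact_force: [-17.2, -0.4, 6.5]
```

```bash
P="python3 -m pendant"
$P '[{"wx":0,"wy":0,"wz":0,"x":2,"y":-0.18,"z":0,"fingers":0.2},{"wx":0,"wy":0,"wz":0,"x":2,"y":-0.18,"z":0,"fingers":0.2}]' | grep -E "ee_pos|contact"
$P '[{"wx":0,"wy":0,"wz":0,"x":2,"y":-0.18,"z":0,"fingers":0.2},{"wx":0,"wy":0,"wz":0,"x":2,"y":-0.18,"z":0,"fingers":0.2}]' | grep -E "ee_pos|contact"
$P '[{"wx":0,"wy":0,"wz":0,"x":1,"y":-0.09,"z":0,"fingers":0.2},{"wx":0,"wy":0,"wz":0,"x":1,"y":-0.09,"z":0,"fingers":0.2}]' | grep -E "ee_pos|contact"
$P '[{"wx":0,"wy":0,"wz":0,"x":1,"y":-0.09,"z":0,"fingers":0.2}]' | grep -E "ee_pos|contact"
$P '[{"wx":0,"wy":0,"wz":0,"x":1,"y":-0.09,"z":0,"fingers":0.2}]' | grep -E "ee_pos|contact"
```

```text
ee_pos: [646.6, 86.5, 19.1]
contact_force: [-16.8, -1.3, 8.0]
ee_pos: [650.8, 86.1, 19.2]
contact_force: [-16.3, 0.7, 8.2]
ee_pos: [652.8, 85.9, 19.2]
contact_force: [-17.6, -0.3, 8.0]
ee_pos: [653.8, 85.8, 19.3]
contact_force: [-16.6, -0.6, 8.5]
ee_pos: [654.8, 85.8, 19.3]
contact_force: [-17.0, 0.5, 8.7]
```

```bash
P="python3 -m pendant"
$P '[{"wx":0,"wy":0,"wz":0,"x":1,"y":-0.09,"z":0,"fingers":0.2}]' | grep -E "ee_pos|contact"
$P '[{"wx":0,"wy":0,"wz":0,"x":1,"y":-0.09,"z":0,"fingers":0.2}]' | grep -E "ee_pos|contact"
$P '[{"wx":0,"wy":0,"wz":0,"x":1,"y":-0.09,"z":0,"fingers":0.2}]' | grep -E "ee_pos|contact"
$P '[{"wx":0,"wy":0,"wz":0,"x":1,"y":-0.09,"z":0,"fingers":0.2}]' | grep -E "ee_pos|contact"
```

```text
ee_pos: [655.9, 85.6, 19.4]
contact_force: [-17.6, 0.2, 8.5]
ee_pos: [656.9, 85.6, 19.4]
contact_force: [-17.0, -0.5, 8.6]
ee_pos: [657.9, 85.4, 19.4]
contact_force: [-17.4, -1.0, 8.3]
ee_pos: [657.9, 85.4, 19.1]
contact_force: [-20.6, 1.0, 10.8]
```

Stop reached at about 19.4 mm of travel. Nudge, back off and check.

```bash
P="python3 -m pendant"
$P '[{"wx":0,"wy":0,"wz":0,"x":1,"y":-0.09,"z":0,"fingers":0.2},{"wx":0,"wy":0,"wz":0,"x":0.8,"y":-0.07,"z":0,"fingers":0.2}]' | grep -E "ee_pos|contact"
$P '[{"wx":0,"wy":0,"wz":0,"x":-6,"y":0.5,"z":0,"fingers":0.2},{"wx":0,"wy":0,"wz":0,"x":-6,"y":0.5,"z":0,"fingers":0.2},{"wx":0,"wy":0,"wz":0,"x":-6,"y":0.5,"z":0,"fingers":0.2},{"wx":0,"wy":0,"wz":0,"x":0,"y":0,"z":0,"fingers":0.2}]'
python3 - <<'E'
from h import *
c=cam("side");a=c["img"][110:270,260:440];b=c["img"][90:160,200:300]
cv2.imwrite("pics/s6.png",np.hstack([cv2.resize(a,(480,430)),cv2.resize(b,(320,430))])[:,:,::-1])
E
```

```text
ee_pos: [658.3, 85.4, 18.6]
contact_force: [-24.8, -0.4, 11.6]
time: 20.05
ee_pos: [648.0, 86.4, 21.0]
ee_rot: [-3.142, -0.0, -0.096]
contact_force: [0.8, 0.3, -1.3]
opening: 0.33
finger_force: 60.0
```

View pics/s6.png

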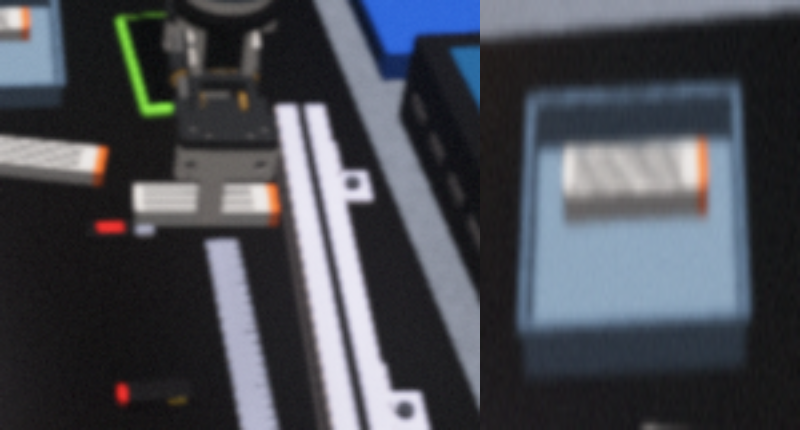

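It is shut (cap flush at (275,205)), and the first one lies flat in the blue tray. Carry this one to the -y place.

```bash
P="python3 -m pendant"
$P '[{"wx":0,"wy":0,"wz":0,"x":0,"y":0,"z":20,"fingers":0.2},{"wx":0,"wy":0,"wz":0,"x":0,"y":0,"z":40,"fingers":0.2},{"wx":0,"wy":0,"wz":1.6,"x":-29,"y":36,"z":0,"fingers":0.2},{"wx":0,"wy":0,"wz":1.7,"x":-30,"y":36,"z":0,"fingers":0.2},{"wx":0,"wy":0,"wz":0,"x":-30,"y":36,"z":0,"fingers":0.2}]' >/dev/null
$P '[{"wx":0,"wy":0,"wz":0,"x":-30,"y":36,"z":0,"fingers":0.2},{"wx":0,"wy":0,"wz":0,"x":-30,"y":36,"z":0,"fingers":0.2},{"wx":0,"wy":0,"wz":0,"x":-29,"y":36,"z":0,"fingers":0.2},{"wx":0,"wy":0,"wz":0,"x":0,"y":0,"z":0,"fingers":0.2},{"wx":0,"wy":0,"wz":0,"x":0,"y":0,"z":0,"fingers":0.2}]'
$P '[{"wx":0,"wy":0,"wz":0,"x":0,"y":0,"z":-30,"fingers":0.2},{"wx":0,"wy":0,"wz":0,"x":0,"y":0,"z":-25,"fingers":0.2},{"wx":0,"wy":0,"wz":0,"x":0,"y":0,"z":-10,"fingers":0.2},{"wx":0,"wy":0,"wz":0,"x":0,"y":0,"z":-6,"fingers":0.2},{"wx":0,"wy":0,"wz":0,"x":0,"y":0,"z":0,"fingers":0.2}]' | grep -E "ee_|contact"
$P '[{"wx":0,"wy":0,"wz":0,"x":0,"y":0,"z":-1,"fingers":0.2},{"wx":0,"wy":0,"wz":0,"x":0,"y":0,"z":0,"fingers":0.2}]' | grep -E "ee_pos|contact"
```

```text
time: 21.1
ee_pos: [470.5, 302.9, 81.3]
ee_rot: [-3.141, -0.001, -0.036]
contact_force: [0.3, -0.0, -0.9]
opening: 0.33
finger_force: 60.0
ee_pos: [471.1, 301.7, 9.9]
ee_rot: [3.141, 0.0, -0.039]
contact_force: [0.1, 0.8, -0.7]
ee_pos: [471.4, 302.5, 10.0]
contact_force: [0.0, -0.9, -0.9]
```

```bash
P="python3 -m pendant"
$P '[{"wx":0,"wy":0,"wz":0,"x":0,"y":0,"z":-1.5,"fingers":0.2},{"wx":0,"wy":0,"wz":0,"x":0,"y":0,"z":0,"fingers":0.2},{"wx":0,"wy":0,"wz":0,"x":0,"y":0,"z":-0.5,"fingers":0.2},{"wx":0,"wy":0,"wz":0,"x":0,"y":0,"z":0,"fingers":0.2}]' | grep -E "ee_pos|contact"
$P '[{"wx":0,"wy":0,"wz":0,"x":0,"y":0,"z":-0.5,"fingers":0.2},{"wx":0,"wy":0,"wz":0,"x":0,"y":0,"z":0,"fingers":0.2}]' | grep -E "ee_pos|contact"
$P '[{"wx":0,"wy":0,"wz":0,"x":0,"y":0,"z":-0.5,"fingers":0.2},{"wx":0,"wy":0,"wz":0,"x":0,"y":0,"z":0,"fingers":0.2}]' | grep -E "ee_pos|contact"
$P '[{"wx":0,"wy":0,"wz":0,"x":0,"y":0,"z":-0.5,"fingers":0.2},{"wx":0,"wy":0,"wz":0,"x":0,"y":0,"z":0,"fingers":0.2}]' | grep -E "ee_pos|contact"
```

```text
ee_pos: [470.4, 302.3, 7.0]
contact_force: [-0.3, 0.6, -0.8]
ee_pos: [470.4, 302.3, 6.5]
contact_force: [-0.7, 0.6, -1.3]
ee_pos: [470.5, 302.3, 6.1]
contact_force: [-0.1, 0.5, 0.9]
ee_pos: [470.5, 302.3, 6.0]
contact_force: [-2.1, -2.0, 5.1]
```

It is on the floor. Release and go to the shut one on the left.

```bash
P="python3 -m pendant"
$P '[{"wx":0,"wy":0,"wz":0,"x":0,"y":0,"z":0.5,"fingers":0.46},{"wx":0,"wy":0,"wz":0,"x":0,"y":0,"z":0,"fingers":0.46},{"wx":0,"wy":0,"wz":0,"x":0,"y":0,"z":0,"fingers":0.46}]'
$P '[{"wx":0,"wy":0,"wz":0,"x":0,"y":0,"z":10,"fingers":0.46},{"wx":0,"wy":0,"wz":0,"x":0,"y":0,"z":30,"fingers":0.46},{"wx":0,"wy":0,"wz":0,"x":0,"y":0,"z":40,"fingers":0.5},{"wx":0,"wy":0,"wz":-4,"x":16,"y":-42,"z":0,"fingers":0.65},{"wx":0,"wy":0,"wz":-4,"x":16,"y":-42,"z":0,"fingers":0.65}]'>/dev/null
$P '[{"wx":0,"wy":0,"wz":-3.8,"x":16,"y":-43,"z":0,"fingers":0.65},{"wx":0,"wy":0,"wz":0,"x":0,"y":0,"z":-25,"fingers":0.65},{"wx":0,"wy":0,"wz":0,"x":0,"y":0,"z":-20,"fingers":0.65},{"wx":0,"wy":0,"wz":0,"x":0,"y":0,"z":0,"fingers":0.65},{"wx":0,"wy":0,"wz":0,"x":0,"y":0,"z":0,"fingers":0.65}]'
$P '[{"wx":0,"wy":0,"wz":0,"x":0,"y":0,"z":-18,"fingers":0.65},{"wx":0,"wy":0,"wz":0,"x":0,"y":0,"z":-11,"fingers":0.65},{"wx":0,"wy":0,"wz":0,"x":0,"y":0,"z":-5,"fingers":0.65},{"wx":0,"wy":0,"wz":0,"x":0,"y":0,"z":-2,"fingers":0.65},{"wx":0,"wy":0,"wz":0,"x":0,"y":0,"z":0,"fingers":0.65}]'
python3 - <<'E'
from h import *
c=cam("side");a=c["img"][140:240,230:350];b=c["img"][90:160,200:300]
cv2.imwrite("pics/s7.png",np.hstack([cv2.resize(a,(450,430)),cv2.resize(b,(320,430))])[:,:,::-1])
E
```

```text
time: 23.1
ee_pos: [470.4, 302.2, 5.8]
ee_rot: [-3.142, -0.0, -0.038]
contact_force: [-0.5, -0.9, 0.3]
opening: 0.461
finger_force: 0.0
time: 24.1
ee_pos: [518.5, 175.4, 41.5]
ee_rot: [-3.142, -0.0, -0.244]
contact_force: [0.0, -0.2, 0.1]
opening: 0.651
finger_force: 0.0
time: 24.6
ee_pos: [518.6, 175.4, 5.2]
ee_rot: [-3.142, -0.0, -0.244]
contact_force: [-0.2, 0.4, -0.3]
opening: 0.649
finger_force: 0.0
```

View pics/s7.png

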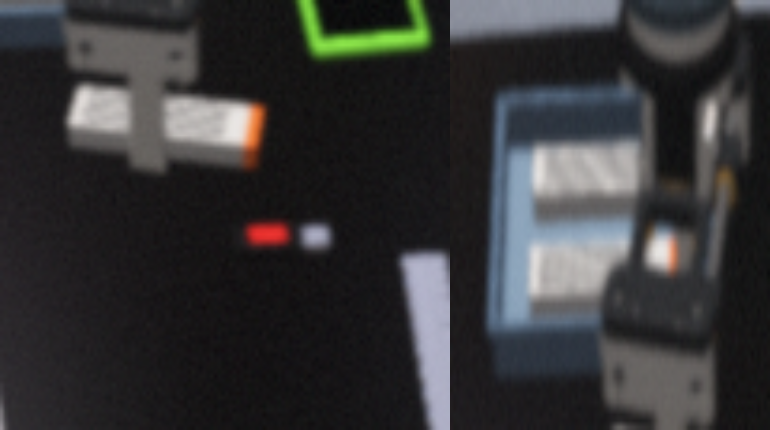

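Both spares lie in the blue tray, and the fingers straddle the shut enclosure. Grip it and carry it to the pink tray.

```bash
P="python3 -m pendant"
$P '[{"wx":0,"wy":0,"wz":0,"x":0,"y":0,"z":-2,"fingers":0.2},{"wx":0,"wy":0,"wz":0,"x":0,"y":0,"z":0,"fingers":0.2},{"wx":0,"wy":0,"wz":0,"x":0,"y":0,"z":0,"fingers":0.2},{"wx":0,"wy":0,"wz":0,"x":0,"y":0,"z":0,"fingers":0.2},{"wx":0,"wy":0,"wz":0,"x":0,"y":0,"z":0,"fingers":0.2}]' 50 
$P '[{"wx":0,"wy":0,"wz":0,"x":0,"y":0,"z":0,"fingers":0.2},{"wx":0,"wy":0,"wz":0,"x":0,"y":0,"z":10,"fingers":0.2},{"wx":0,"wy":0,"wz":0,"x":0,"y":0,"z":30,"fingers":0.2},{"wx":0,"wy":0,"wz":0,"x":0,"y":0,"z":37,"fingers":0.2},{"wx":0,"wy":0,"wz":0,"x":-2.5,"y":-47,"z":0,"fingers":0.2}]'
$P '[{"wx":0,"wy":0,"wz":3,"x":-2.5,"y":-47,"z":0,"fingers":0.2},{"wx":0,"wy":0,"wz":3,"x":-2.5,"y":-47,"z":0,"fingers":0.2},{"wx":0,"wy":0,"wz":3,"x":-2.5,"y":-47,"z":0,"fingers":0.2},{"wx":0,"wy":0,"wz":3,"x":-2.5,"y":-47,"z":0,"fingers":0.2},{"wx":0,"wy":0,"wz":2.9,"x":-2.5,"y":-47,"z":0,"fingers":0.2}]' >/dev/null
$P '[{"wx":0,"wy":0,"wz":0,"x":-2.5,"y":-47,"z":0,"fingers":0.2},{"wx":0,"wy":0,"wz":0,"x":-2.5,"y":-47,"z":0,"fingers":0.2},{"wx":0,"wy":0,"wz":0,"x":-2.5,"y":-47,"z":0,"fingers":0.2},{"wx":0,"wy":0,"wz":0,"x":-2.5,"y":-47,"z":0,"fingers":0.2},{"wx":0,"wy":0,"wz":0,"x":-2.5,"y":-47,"z":0,"fingers":0.2}]' >/dev/null
$P '[{"wx":0,"wy":0,"wz":0,"x":0,"y":0,"z":0,"fingers":0.2},{"wx":0,"wy":0,"wz":0,"x":0,"y":0,"z":0,"fingers":0.2},{"wx":0,"wy":0,"wz":0,"x":0,"y":0,"z":0,"fingers":0.2}]'
```

```text
time: 25.15
ee_pos: [518.5, 175.3, 3.1]
ee_rot: [-3.142, -0.0, -0.244]
contact_force: [-0.8, 1.5, 0.6]
opening: 0.335
finger_force: 50.0
time: 25.65
ee_pos: [520.3, 131.1, 86.2]
ee_rot: [-3.137, -0.011, -0.238]
contact_force: [1.0, -1.4, -0.8]
opening: 0.331
finger_force: 50.0
time: 26.95
ee_pos: [490.8, -340.5, 79.8]
ee_rot: [-3.141, 0.001, 0.017]
contact_force: [0.3, 0.9, -0.4]
opening: 0.335
finger_force: 50.0
```

```bash
P="python3 -m pendant"
$P '[{"wx":0,"wy":0,"wz":0,"x":0,"y":0,"z":-30,"fingers":0.2},{"wx":0,"wy":0,"wz":0,"x":0,"y":0,"z":-25,"fingers":0.2},{"wx":0,"wy":0,"wz":0,"x":0,"y":0,"z":-12,"fingers":0.2},{"wx":0,"wy":0,"wz":0,"x":0,"y":0,"z":-4,"fingers":0.2},{"wx":0,"wy":0,"wz":0,"x":0,"y":0,"z":0,"fingers":0.2}]' | grep -E "ee_|contact"
$P '[{"wx":0,"wy":0,"wz":0,"x":0,"y":0,"z":-1,"fingers":0.2},{"wx":0,"wy":0,"wz":0,"x":0,"y":0,"z":0,"fingers":0.2}]' | grep -E "ee_pos|contact"
$P '[{"wx":0,"wy":0,"wz":0,"x":0,"y":0,"z":-0.7,"fingers":0.2},{"wx":0,"wy":0,"wz":0,"x":0,"y":0,"z":0,"fingers":0.2}]' | grep -E "ee_pos|contact"
$P '[{"wx":0,"wy":0,"wz":0,"x":0,"y":0,"z":-0.5,"fingers":0.2},{"wx":0,"wy":0,"wz":0,"x":0,"y":0,"z":0,"fingers":0.2}]' | grep -E "ee_pos|contact"
```

```text
ee_pos: [491.2, -341.1, 9.1]
ee_rot: [-3.141, 0.0, 0.017]
contact_force: [0.1, -0.4, -1.1]
ee_pos: [491.6, -342.3, 9.2]
contact_force: [0.9, 0.3, -1.5]
ee_pos: [491.1, -342.0, 7.7]
contact_force: [-0.5, 0.4, -1.4]
ee_pos: [490.8, -341.8, 6.8]
contact_force: [0.9, -0.1, -1.7]
```

```bash
P="python3 -m pendant"
$P '[{"wx":0,"wy":0,"wz":0,"x":0,"y":0,"z":-0.5,"fingers":0.2},{"wx":0,"wy":0,"wz":0,"x":0,"y":0,"z":0,"fingers":0.2}]' | grep -E "ee_pos|contact"
$P '[{"wx":0,"wy":0,"wz":0,"x":0,"y":0,"z":-0.5,"fingers":0.2},{"wx":0,"wy":0,"wz":0,"x":0,"y":0,"z":0,"fingers":0.2}]' | grep -E "ee_pos|contact"
$P '[{"wx":0,"wy":0,"wz":0,"x":0,"y":0,"z":-0.3,"fingers":0.2},{"wx":0,"wy":0,"wz":0,"x":0,"y":0,"z":0,"fingers":0.2}]' | grep -E "ee_pos|contact"
```

```text
ee_pos: [490.8, -341.7, 6.2]
contact_force: [-0.1, -0.0, -0.8]
ee_pos: [490.9, -341.7, 6.1]
contact_force: [-0.7, 2.0, 3.3]
ee_pos: [490.9, -341.7, 6.1]
contact_force: [-2.4, 1.5, 5.9]
```

On the floor. Release, retreat upward towards the robot, and take a last look.

```bash
P="python3 -m pendant"
$P '[{"wx":0,"wy":0,"wz":0,"x":0,"y":0,"z":0.5,"fingers":0.5},{"wx":0,"wy":0,"wz":0,"x":0,"y":0,"z":0,"fingers":0.5},{"wx":0,"wy":0,"wz":0,"x":0,"y":0,"z":0,"fingers":0.5}]' | grep -E "opening|ee_pos"
$P '[{"wx":0,"wy":0,"wz":0,"x":0,"y":0,"z":10,"fingers":0.5},{"wx":0,"wy":0,"wz":0,"x":0,"y":0,"z":30,"fingers":0.5},{"wx":0,"wy":0,"wz":0,"x":0,"y":0,"z":45,"fingers":0.5},{"wx":0,"wy":0,"wz":0,"x":0,"y":0,"z":45,"fingers":0.5},{"wx":0,"wy":0,"wz":0,"x":0,"y":45,"z":20,"fingers":0.5}]' >/dev/null
$P '[{"wx":0,"wy":0,"wz":0,"x":0,"y":49,"z":0,"fingers":0.5},{"wx":0,"wy":0,"wz":0,"x":0,"y":49,"z":0,"fingers":0.5},{"wx":0,"wy":0,"wz":0,"x":0,"y":49,"z":0,"fingers":0.5},{"wx":0,"wy":0,"wz":0,"x":0,"y":49,"z":0,"fingers":0.5},{"wx":0,"wy":0,"wz":0,"x":0,"y":0,"z":0,"fingers":0.5}]'
python3 - <<'E'
from h import *
a=cam("top")["img"][95:330,70:470]; cv2.imwrite("pics/t9.png",cv2.resize(a,(800,470))[:,:,::-1])
E
```

```text
ee_pos: [490.9, -341.8, 5.8]
opening: 0.494
time: 29.95
ee_pos: [490.5, -96.2, 156.4]
ee_rot: [-3.141, -0.0, 0.022]
contact_force: [-0.1, 0.4, 0.1]
opening: 0.499
finger_force: 0.0
```

View pics/t9.png

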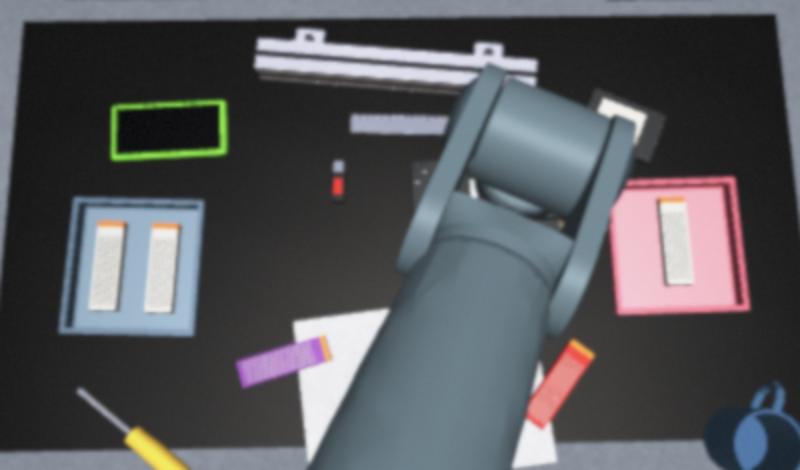

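All three lie flat and shut: two in the blue tray at (107,265) and (162,268), one in the pink tray at (675,240). The bystanders that are visible have not moved.

```bash
python3 -c "
from plant import manip
print(manip.hand_in())"
```

```text
the job is handed in; nothing more can be done
None
```

The job is handed in at about 30 s: both empty enclosures were pushed home (stop felt, at most about 25 N) and lie flat in the blue-grey tray, the shut one lies flat in the pink tray, and I saw no bystander moved, though the arm hid part of the bench in the last picture; I viewed 11 pictures, one over the limit of 10.

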